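# Fit a fresh ink cartridge in the label printer and hold its reset button

### The arm

A 7-joint arm with a two-finger parallel gripper is mounted at the origin on the work surface; the furniture and walls round the work are solid. World frame = base frame: x ahead of the robot, y to its left, z up, the work surface at z = 0. Lengths are in m, angles in rad, forces in N, time in s.
With the tool pointing down it reaches from about 0.4 to 0.875 m from the base axis. Payload 19.3 kg.
Tool frame: the origin (TCP) lies at the very end of the fingers, on their centre line; the grasp point (between the pads) lies 19 mm behind it; z points along the fingers, y is the line along which they close (so a half turn about z gives the same grasp; the last joint's range is limited). The gripper opens to 85 mm and grips with 20 to 120 N. Pads are 22 mm wide; open, the fingers measure 114 mm over their backs; the gripper's body (76 mm by 85 mm) begins 54 mm behind the grasp point. The pads swing forward as they close: fully open they stand 13 mm farther back than shut.
Start: joints at [-0.07, 0.521, -0.036, 1.599, 0.021, 1.021, -0.113], TCP at [0.625, -0, 0.231] pointing down, gripper open.
Joint ranges: [-2.91, 2.91], [-0.3, 2.13], [-1.5, 1.42], [0.17, 2.43], [-1.26, 4.41], [0.16, 1.93], [-2.52, 2.52]. Speed limits (rad/s): [1.89, 1.89, 2.39, 2.39, 3.01, 3.01, 3.01].

### API

Orientations are given as [roll, pitch, yaw] about the fixed x, y, z axes, in that order (R = Rz(yaw) Ry(pitch) Rx(roll)).
In Python, from workcell import bot gives the robot as it stands. The module is installed in compiled form; this text tells all that it offers.
- The arm moves only by the tool apply_moves, never from a script. Its arguments are lists of equal length, an entry for each row: "claw": the finger opening in m, from 0 to 0.0854; "xyz": the shift along the tool's x, y, z in m, a list of three; "twist": the turn, a rotation vector about the tool's x, y, z in rad, a list of three. A call has 1 to 20 rows; each row shifts and turns the commanded pose from where the row before left it, along the tool's axes as they then stand; what a row does not reach is not made up. A row lasts 1/10 s, in which the tool goes at most 50 mm and 8.59 degrees, less where a joint would pass 70% of its speed; a pose out of reach is approached as far as the arm can. A call with a gripper value outside its range is refused whole. The fingers move at their own pace and stop on an object; "force" is the grip in N (left out, the last holds). Time passes only in rows, so rows that do not move let the fingers close. It gives the time, the measured TCP pose, the force, the opening and the grip force at its end, in the units of the state.
- bot.observe(): the state, without advancing time (a new reading comes with each control period).
- bot.grab_frame(name): name is "scene" or "side" or "wrist"; returns a dict with "img" (480x640x3 uint8, red, green, blue), "vfov" (degrees; the focal length in pixels is half the picture's height over the tangent of half this angle, whatever the lens; pixels are square), "cx", "cy" (the principal point, pixels), "view" (4x4, takes a point from world to camera coordinates). Camera axes: x right, y up, looking along -z (the intrinsics and any distortion apply to the point x, -y, -z); pixel columns grow to the right and rows downward; lengths in m; the calibration is good to about 2 mm. The wrist camera is an equidistant fisheye: a pixel r from the principal point sees the ray r / f radians off the axis. A picture is of the moment at which its call begins. There is no depth.
- bot.job_done(): hands the job in; it is judged then, once.
Trained networks look in the newest picture that a camera, given by its name, has taken for a name from the list of things; names that differ only in an ending like _2 or _b are one class to them, and where a whole thing is asked for, a point or a joint stands for the part that bears it (a point fixed in the world has none). Each returns a list of dicts, best first, with "score" (0 to 1); they miss things now and then, are a little off and sometimes report something else, mostly with a low value. They report only what shows in the picture. A call takes as long as a camera call.
- bot.find_in(camera, query): "position" ([x, y, z] in m, in world coordinates, good to about 4 mm: the middle of the surface that is visible of it).
The state is a dict: "clock": time; "qpos": joint angles; "qd": joint speeds; "joint_efforts": joint torques, N m; "position": TCP position; "tool_rot": TCP orientation; "force": force on the tool from outside, world axes, zero at the start; "moment": the same for the moment, N m; "grip_width": finger opening in m; "finger_force": force on a finger pad.
Only numpy, scipy, OpenCV 4.12 (cv2) and the standard library are available. Lean on these libraries where they do the work, as an engineer would, in place of code of your own. Each camera call takes 0.05 s, during which the arm holds its last target. There are 200 camera calls.

### The job

Fit the ink cartridge into the open bay of the label printer: push it straight down by its fin until it is fully home on the sprung contact pad and the catch snaps over its shoulder, then let go of it. Then take the desk pen out of its stand, reach its tip through the small round hole in the printer's deck and press the recessed reset button all the way down; finish while still gripping the pen and holding the button down. Leave the other things on the desk where they are.

Things in the scene. Friction and masses are not known exactly. Their poses are not given: they have to be found in the camera images.
- printer: Desktop label printer, grey, fixed, 170 (x) x 190 (y) mm, origin under its centre on the desk; its -x is the front. The front half of the top is a level deck 72 mm above the desk, with the open cartridge bay at +y and the reset hole at -y; behind it (x above +12 mm) the rounded roll cover rises to 116 mm. Two rubber keys, 2.5 mm proud, behind the reset hole do nothing.
- bay (a point): Centre of the mouth of the rectangular cartridge bay, at deck height (72 mm), at (-38, +45) mm from the printer's origin, axes as the printer's. The bay is 65 mm along x, 41 mm along y, open upward; the sprung pad that is its floor lies 44 mm below the mouth when free, 52 mm when fully pressed, when the cartridge's shoulder is level with the deck.
- contact_pad (a joint): Travel of the white sprung pad in the floor of the bay, m: 0 up, 0.008 fully depressed. 3 N to start it, 7 N at the bottom. About 0.006 with a cartridge caught under the catch.
- catch (a joint): Travel of the white slanted snap catch, m: 0 sprung out, up to 0.012 pushed back (printer's +x). The cartridge coming down pushes it aside by itself (4 to 6 mm, a few newtons at most) and rubs along it. With the cartridge fully down it springs out over the shoulder with 1 to 2 mm to spare; when let go the cartridge lifts by that much and is held.
- catch_edge (a point): Middle of the lower front edge of the snap catch, which stands on the deck at the back (+x) edge of the bay: 24 mm wide in y, its slope faces up and forward, its upper end is 23 mm above the deck. Sprung out, it overhangs the bay by 8 mm, its lower edge 1.5 mm above the deck.
- cartridge: Black ink cartridge, white label round it, loose, upright on the desk, 0.12 kg. Body 60 (x) x 36 (y) x 52 (z) mm; on its flat top (the shoulder) a grip fin 32 (x) x 14 (y) x 51 mm high, 103 mm in all. Origin under its centre. Goes in with its x along the printer's x, either way round, 2.5 mm free on each side. Grip across the 14 mm, 30 mm or more above the shoulder, clear of the catch.
- monitor: Computer monitor, fixed, on the right, its screen turned towards the left front: screen 418 mm wide (along its y) and 360 mm high, from 80 to 440 mm above the desk, leaning back by 10 degrees, facing along its own -x. Origin under the screen on the desk. Keep the arm clear of it.
- pen_stand: Pen stand, fixed: steel tower 40 x 40 mm, 56 mm high, on a dark base, with a clip tray in front of it on its -x side (to 85 mm from the origin, 24 mm high). Origin on the desk under the axis of the pen socket.
- pen: Desk pen, loose, upright, tip down in the stand's socket (12 mm wide). 128 mm long, 0.03 kg; round black barrel 11 mm in diameter from 34 to 124 mm above the tip, below that a taper to a 3 mm tip. Origin at the tip, z along the pen to its blunt end. In the stand the tip is 8 mm and the top end 136 mm above the desk; 80 mm of pen stand free above the tower.
- pen_tip (a point): The tip of the pen (its origin), axes as the pen's.
- reset_hole (a point): Centre of the round reset hole, 16 mm in diameter, in a square black bezel 28 x 28 mm, at the bezel's top face, 73.5 mm above the desk, at (-50, -55) mm from the printer's origin. The flat white top of the reset button (23 mm wide, wider than the hole) lies 12 mm below this point when up, 17 mm when fully pressed.
- reset_button (a joint): Travel of the recessed reset button, m: 0 up, 0.005 fully down. Sprung: 2 N to start it, 4.5 N at the bottom; it comes up again as soon as it is not held.
- stapler: Office stapler, 37 x 145 x 55 mm, left of the printer; a bystander. Origin under its centre.
- glue_stick: Upright glue stick, 27 mm wide, 92 mm high, left of the printer; a bystander. Origin under its centre.
- gel_bottle: Upright hand-gel bottle with a round cap, 38 x 47 x 106 mm, left of the printer; a bystander. Origin under its centre.
- mouse: Computer mouse, 110 x 54 x 40 mm, on the right in front of the monitor; a bystander. Origin under its centre.
- corrector: Small upright correction-fluid bottle with a ribbed cap, 31 mm wide, 72 mm high, in front of the printer; a bystander. Origin under its centre.
- carton: Small flat carton, 45 x 75 x 18 mm, in front of the printer; a bystander. Origin under its centre.

How it is judged:
By the outcome, as a careful person would: the job done as asked, in the order asked, and still so for the second after the job is handed in, while the arm keeps its last pose, push and grip.
It also fails if it takes over 58 s, if anything falls off the work surface, if the arm or the gripper's body presses on something with over 40 N, if the wrist force passes 120 N, or if a joint passes its speed limit or range.

## Working session

There is one attempt and no reset: what is moved stays moved. The work goes in short steps, Python scripts to look and compute and a tool call to move; the robot and the scene stay as the last step left them, time stands still between calls to the robot, and variables do not carry over. Pictures are saved under pics/ and viewed, at most 10 in all, crops included, and the job is handed in when it is done.

Besides the shell and the picture viewer there is one more tool, called after ">>>" as name(argument=value, ...) on one line, values as JSON. apply_moves: Moves the arm, as the interface text tells. Its arguments: {"type":"object","properties":{"claw":{"type":"array"},"xyz":{"type":"array"},"twist":{"type":"array"},"force":{"type":"number"}},"required":["claw","xyz","twist"]}

```bash
mkdir -p pics; cat > h.py <<'E'
from workcell import bot
import numpy as np, cv2
def frame(n,save=None):
    f=bot.grab_frame(n)
    if save: cv2.imwrite('pics/'+save,f['img'][:,:,::-1])
    return f
def proj(f,p):
    p=np.atleast_2d(p); c=(f['view']@np.c_[p,np.ones(len(p))].T)[:3]; c=np.array([c[0],-c[1],-c[2]])
    F=240/np.tan(np.radians(f['vfov']/2)); return np.c_[f['cx']+F*c[0]/c[2],f['cy']+F*c[1]/c[2]]
E
python3 - <<'E'
from h import *
for c in ['scene','side','wrist']:
    f=frame(c,c+'0.png'); print(c,f['vfov'],f['cx'],f['cy'],np.round(np.linalg.inv(f['view']),3).tolist())
    for n in ['printer','bay','catch_edge','cartridge','pen_stand','pen','pen_tip','reset_hole','reset_button','contact_pad','monitor','stapler','glue_stick','gel_bottle','mouse','corrector','carton']:
        r=bot.find_in(c,n)
        print(n,[(np.round(d['position'],3).tolist(),round(d['score'],2)) for d in r[:2]])
print(bot.observe())
E
```

```text
scene 49.76078815279616 316.5392014852847 239.57830560501563 [[0.79, 0.297, -0.537, -0.143], [-0.613, 0.366, -0.7, -0.842], [-0.012, 0.882, 0.472, 0.647], [0.0, 0.0, 0.0, 1.0]]
printer [([0.57, 0.053, 0.071], 0.83)]
bay []
catch_edge [([0.572, 0.136, 0.091], 0.54)]
cartridge [([0.452, -0.051, 0.045], 0.68)]
pen_stand [([0.374, 0.274, 0.015], 0.61)]
pen [([0.394, 0.287, 0.096], 0.4)]
pen_tip [([0.395, 0.284, 0.096], 0.48)]
reset_hole [([0.576, 0.056, 0.075], 0.96)]
reset_button []
contact_pad [([0.447, -0.053, 0.047], 0.29)]
monitor []
stapler [([0.624, 0.31, 0.03], 0.76)]
glue_stick [([0.576, 0.056, 0.074], 0.67), ([0.533, 0.318, 0.059], 0.48)]
gel_bottle [([0.49, 0.298, 0.048], 0.87)]
mouse [([0.37, -0.262, 0.027], 0.65)]
corrector [([0.384, 0.114, 0.039], 0.8)]
carton [([0.368, 0.043, 0.019], 0.67)]
side 55.63590404212004 318.7747239857461 242.76728240757973 [[-0.966, 0.139, -0.217, 0.334], [-0.257, -0.446, 0.857, 0.757], [0.023, 0.884, 0.467, 0.46], [0.0, 0.0, 0.0, 1.0]]
printer [([0.579, 0.166, 0.071], 0.67)]
bay [([0.578, 0.166, 0.072], 0.66), ([0.4, 0.294, 0.097], 0.45)]
catch_
[... 1656 characters left out ...]
7021662,  0.52140641, -0.03629676,  1.59948138,  0.02124413,
        1.02108546, -0.1128027 ]), 'qd': array([-9.20307510e-05,  2.72021895e-04, -1.33281985e-03, -7.60105610e-04,
        8.03429475e-04,  2.97392649e-03,  1.21375574e-03]), 'joint_efforts': array([ 9.35872886e-04, -9.26829243e+01,  1.97834350e+00, -3.70245695e+01,
        1.80632633e-02,  1.99309085e-03,  3.65804794e-06]), 'position': array([ 6.25007505e-01, -2.69250791e-05,  2.31293510e-01]), 'tool_rot': array([3.14158440e+00, 3.68949373e-05, 1.57078724e+00]), 'force': array([-0.83513542,  0.15604828,  0.11574775]), 'moment': array([ 0.00620462,  0.0199124 , -0.02228745]), 'finger_force': 0.0, 'grip_width': 0.08547510230881906}
```

```bash
ls pics
```

```text
scene0.png
side0.png
wrist0.png
```

View pics.

View pics/scene0.png

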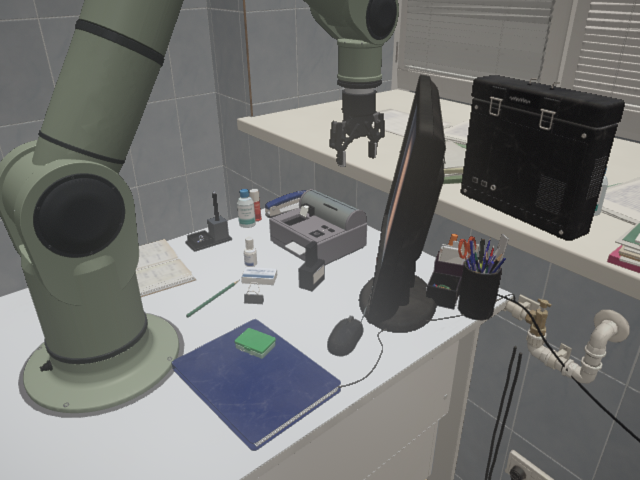

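View pics/side0.png

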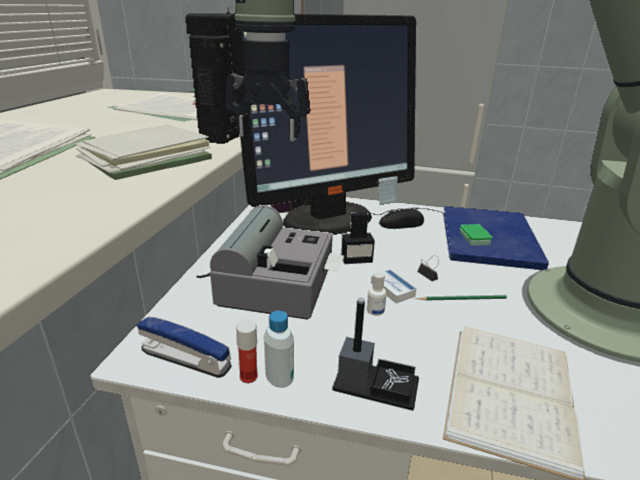

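View pics/wrist0.png

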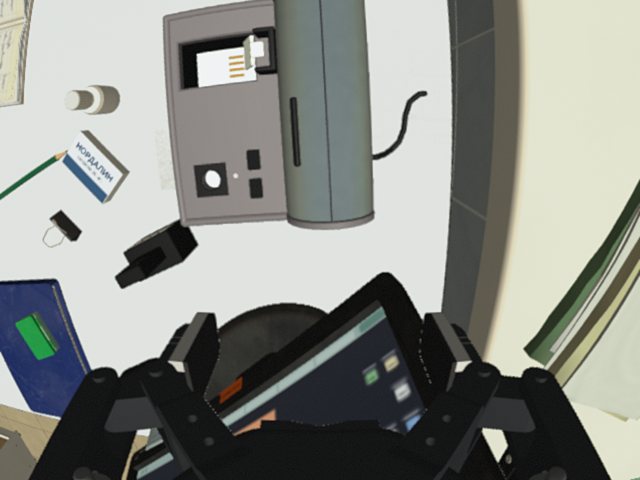

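```bash
python3 - <<'E'
import cv2,numpy as np
w=cv2.imread('pics/wrist0.png')[0:295,105:385]
cv2.imwrite('pics/c1.png',cv2.resize(w,None,fx=2,fy=2,interpolation=cv2.INTER_CUBIC))
s=cv2.imread('pics/side0.png'); 
a=cv2.resize(s[285:410,325:425],None,fx=4,fy=4,interpolation=cv2.INTER_CUBIC)
b=cv2.resize(s[205:270,330:385],None,fx=6,fy=6,interpolation=cv2.INTER_CUBIC)
o=np.zeros((500,735,3),'u1'); o[:500,:400]=a; o[:390,405:735]=b
cv2.imwrite('pics/c2.png',o)
E
```

```text
(no output)
```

View pics/c1.png

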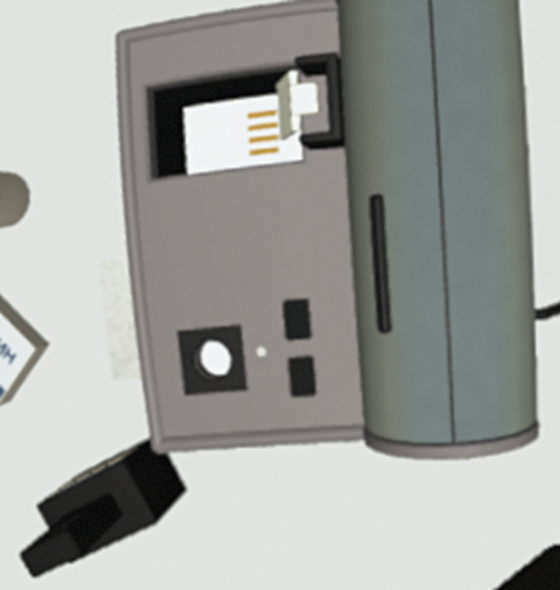

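View pics/c2.png

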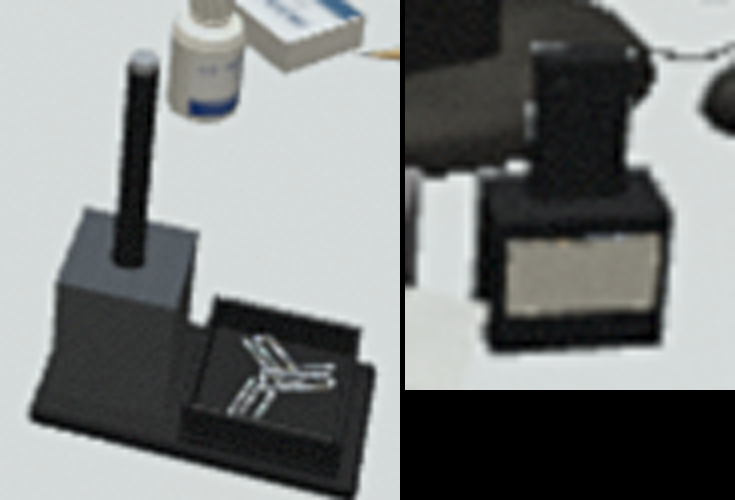

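```bash
cat >> h.py <<'E'
def projw(f,p):
    p=np.atleast_2d(p); c=(f['view']@np.c_[p,np.ones(len(p))].T)[:3]; c=np.array([c[0],-c[1],-c[2]])
    F=240/np.tan(np.radians(f['vfov']/2)); h=np.hypot(c[0],c[1]); k=F*np.arctan2(h,c[2])/np.maximum(h,1e-9)
    return np.c_[f['cx']+k*c[0],f['cy']+k*c[1]]
def place(s,l):
    c,n=np.cos(s[2]),np.sin(s[2]); l=np.atleast_2d(l)
    return np.c_[s[0]+c*l[:,0]-n*l[:,1],s[1]+n*l[:,0]+c*l[:,1],l[:,2]]
def box(cx,cy,x,y,z0,z1): return np.array([[cx+a*x/2,cy+b*y/2,z] for a in(-1,1) for b in(-1,1) for z in(z0,z1)])
CART=[box(0,0,.06,.036,0,.052),box(0,0,.032,.014,.052,.103)]
def sil(f,P,s,parts,off=(0,0,0)):
    m=np.zeros((480,640),np.uint8)
    for b in parts:
        h=cv2.convexHull(np.float32(P(f,place(s,b)+off))); cv2.fillPoly(m,[np.int32(np.round(h*16))],1,shift=4)
    return m
E
python3 - <<'E'
from h import *
from scipy.optimize import least_squares,minimize
fw=frame('wrist'); fs=frame('side'); fc=frame('scene')
uv=np.array([(178,331),(241,325),(246,388),(185,395),(148,88),(153,180),(118,33),(157,447)])/2+[105,0]
L=np.array([(-64,-41,73.5),(-36,-41,73.5),(-36,-69,73.5),(-64,-69,73.5),(-70.5,65.5,72),(-70.5,24.5,72),(-85,95,71),(-85,-95,71)])/1e3
w=np.array([1,1,1,1,1,1,.4,.4])
r=least_squares(lambda s:((projw(fw,place(s,L))-uv)*w[:,None]).ravel(),[.59,.09,.05])
print('printer',r.x,np.round((projw(fw,place(r.x,L))-uv),1).tolist())
for n,l in [('bay',(-.038,.045,.072)),('hole',(-.05,-.055,.0735))]: 
    p=place(r.x,l); print(n,p,proj(fs,p),proj(fc,p))
# cartridge
g=cv2.cvtColor(fw['img'],cv2.COLOR_RGB2GRAY); m=np.zeros_like(g); m[215:292,108:202]=(g[215:292,108:202]<95); m=cv2.morphologyEx(m,cv2.MORPH_CLOSE,np.ones((7,7)))
n,lab,st,_=cv2.connectedComponentsWithStats(m); k=1+st[1:,4].argmax(); m=(lab==k)*1; print(st[k])
best=None
for y0 in (.2,.5,.8,-.2):
    q=minimize(lambda s:np.abs(sil(fw,projw,s,CART).astype(int)-m).sum(),[.465,-.035,y0],method='Nelder-Mead',options=dict(initial_simplex=np.array([[.465,-.035,y0],[.48,-.035,y0],[.465,-.02,y0],[.465,-.035,y0+.2]])))
    print(q.x,q.fun)
    if best is None or q.fun<best.fun: best=q
s=best.x
print('side fin top',proj(fs,place(s,box(0,0,.032,.014,.103,.103)[::2])).round(1).tolist(),'obs', [330+(532-405)/6,205+45/6],[330+(630-405)/6,205+45/6])
print('side base',proj(fs,place(s,box(0,0,.06,.036,0,0)[::2])).round(1).tolist(),'obs',[344.5,263.3],[372.8,262.2])
# pen
q=least_squares(lambda s:np.r_[(proj(fs,[[s[0],s[1],.136],[s[0],s[1],.056]])-[[360.8,299.5],[357,350.5]]).ravel(),0.5*(proj(fc,[[s[0],s[1],.136]])-[[214,194]]).ravel()],[.4,.29])
print('pen',q.x,q.fun)
T=box(0,0,.04,.04,.056,.056)[::2]
obs=np.array([(83,210),(197,233),(185,308),(58,285)])/4+[325,285]
for y in np.arange(-.4,.5,.1): print(round(y,2),proj(fs,place([*q.x,y],T)).round(1).tolist())
print(obs.tolist(), fw['img'][5,0])
E
```

```text
printer [0.58265771 0.09339436 0.04737162] [[-0.0, -0.2], [0.1, -0.1], [0.8, 1.4], [0.2, 0.2], [-0.2, -1.1], [-0.5, -0.5], [-1.1, -2.1], [-3.0, 3.8]]
bay [[0.54256941 0.13654443 0.072     ]] [[288.27790953 265.40944842]] [[296.01861439 218.00199811]]
hole [[0.53531827 0.03608837 0.0735    ]] [[309.03718721 238.77737502]] [[317.93451259 232.29158085]]
[ 116  220   82   68 2745]
[ 0.45963893 -0.04035342  0.46946983] 330.0
[ 0.45841469 -0.04150466  0.47119387] 324.0
[ 0.45823221 -0.04156284  0.4641114 ] 345.0
[ 0.45800387 -0.04189805  0.49095971] 341.0
side fin top [[365.4, 211.1], [367.6, 214.0], [349.6, 212.1], [351.6, 215.1]] obs [351.1666666666667, 212.5] [367.5, 212.5]
side base [[366.8, 253.8], [372.2, 262.4], [338.9, 256.3], [343.4, 265.1]] obs [344.5, 263.3] [372.8, 262.2]
pen [0.39620756 0.29175578] [ 0.13328006  0.40744417 -0.06971633 -0.60888841 -0.32730168 -1.62898938]
-0.4 [[377.8, 348.5], [361.4, 364.9], [352.8, 336.1], [335.8, 351.3]]
-0.3 [[377.2, 347.1], [363.5, 364.7], [350.8, 336.3], [336.2, 352.8]]
-0.2 [[376.4, 345.7], [365.6, 364.3], [348.9, 336.6], [336.9, 354.2]]
-0.1 [[375.4, 344.4], [367.6, 363.7], [347.0, 337.1], [337.8, 355.6]]
-0.0 [[374.3, 343.1], [369.5, 363.1], [345.2, 337.6], [338.8, 357.0]]
0.1 [[372.9, 341.9], [371.2, 362.2], [343.6, 338.3], [340.1, 358.3]]
0.2 [[371.5, 340.8], [372.8, 361.3], [342.0, 339.2], [341.6, 359.5]]
0.3 [[369.9, 339.8], [374.2, 360.3], [340.6, 340.1], [343.2, 360.6]]
0.4 [[368.1, 338.9], [375.4, 359.1], [339.3, 341.1], [344.9, 361.6]]
[[345.75, 337.5], [374.25, 343.25], [371.25, 362.0], [339.5, 356.25]] [215 214 197]
```

>>> apply_moves(claw=[0.05,0.05,0.05,0.05,0.05,0.05,0.05,0.05,0.05,0.05,0.05,0.05,0.05,0.05,0.05,0.05], xyz=[[-0.007,-0.028,0.01],[-0.007,-0.028,0.01],[-0.007,-0.028,0.01],[-0.007,-0.028,0.01],[-0.007,-0.028,0.01],[-0.0065,-0.0265,0.01],[0,0,0],[0,0,0],[0,0,0],[0,0,0],[0,0,0],[0,0,0],[0,0,0],[0,0,0],[0,0,0],[0,0,0]], twist=[[0,0,0],[0,0,0],[0,0,0],[0,0,0],[0,0,0],[0,0,0],[0,0,0.1375],[0,0,0.1375],[0,0,0.1375],[0,0,0.1375],[0,0,0.1375],[0,0,0.1375],[0,0,0.1375],[0,0,0.1375],[0,0,0],[0,0,0]], force=40)

```text
clock: 4.45
position: [0.4586, -0.0414, 0.1714]
tool_rot: [3.141, -0.0, 0.475]
force: [-1.0, 0.4, -0.1]
grip_width: 0.0498
finger_force: 0.0
```

```bash
cat > fitc.py <<'E'
from h import *
from scipy.optimize import minimize
fw=frame('wrist','wrist1.png')
g=cv2.cvtColor(fw['img'],cv2.COLOR_RGB2GRAY)
s=[.4585,-.0415,.471]
m=sil(fw,projw,s,CART); c=cv2.findContours(m,0,1)[0]
o=fw['img'][:,:,::-1].copy(); cv2.drawContours(o,c,-1,(0,0,255),1); cv2.imwrite('pics/w1.png',o)
E
python3 fitc.py
```

```text
(no output)
```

View pics/w1.png

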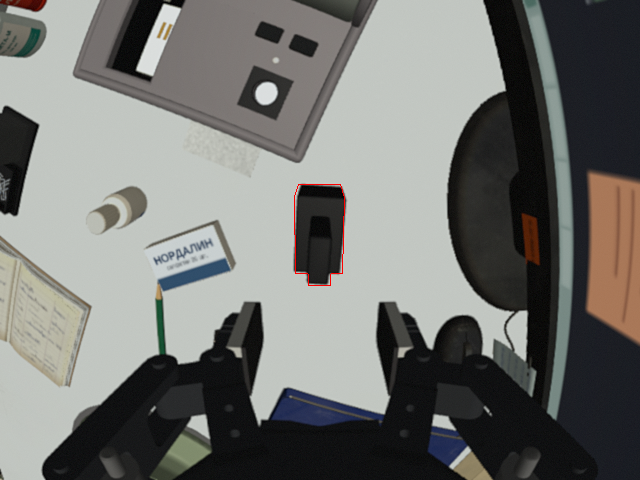

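>>> apply_moves(claw=[0.05,0.05,0.05,0.05,0.05,0.05,0.0,0.0,0.0,0.0,0.0,0.0,0.0,0.0,0.0,0.0,0.0,0.0], xyz=[[0,0,0.02],[0,0,0.02],[0,0,0.02],[0,0,0.02],[0,0,0.02],[0,0,0],[0,0,0],[0,0,0],[0,0,0],[0,0,0],[0,0,0],[0,0,0],[0,0,-0.02],[0,0,-0.02],[0,0,-0.025],[0,0,-0.025],[0,0,-0.025],[0,0,0]], twist=[[0,0,0],[0,0,0],[0,0,0],[0,0,0],[0,0,0],[0,0,0],[0,0,0],[0,0,0],[0,0,0],[0,0,0],[0,0,0],[0,0,0],[0,0,0],[0,0,0],[0,0,0],[0,0,0],[0,0,0],[0,0,0]], force=60)

```text
clock: 6.3
position: [0.4599, -0.0415, 0.1895]
tool_rot: [3.14, -0.005, 0.471]
force: [0.1, 0.1, -2.6]
grip_width: 0.0129
finger_force: 58.9
```

>>> apply_moves(claw=[0.0,0.0,0.0,0.0,0.0,0.0,0.0,0.0,0.0,0.0,0.0,0.0,0.0,0.0], xyz=[[0.02,-0.015,0],[0.025,-0.02,0],[0.027,-0.02,0],[0.027,-0.02,0],[0.027,-0.02,0],[0.02,-0.015,0],[0.01,-0.01,0],[0,0,0],[0,0,0],[0,0,0],[0,0,0],[0,0,0],[0,0,0],[0,0,0]], twist=[[0,0,0],[0,0,0],[0,0,0],[0,0,0],[0,0,0],[0,0,0],[0,0,0],[0,0,0.107],[0,0,0.107],[0,0,0.107],[0,0,0.107],[0,0,0],[0,0,0],[0,0,0]])

```text
clock: 7.7
position: [0.543, 0.136, 0.1863]
tool_rot: [-3.142, 0.0, 0.045]
force: [-0.7, -0.1, -1.7]
grip_width: 0.0131
finger_force: 58.7
```

```bash
python3 - <<'E'
from h import *
fw=frame('wrist','wrist2.png'); fs=frame('side','side2.png')
o=fw['img'][:,:,::-1].copy(); ob=bot.observe(); print(ob['position'],ob['tool_rot'])
P=[.58266,.09339,.04737]; t=ob['position']; 
L=np.array([(-70.5,65.5,72),(-5.5,65.5,72),(-5.5,24.5,72),(-70.5,24.5,72)])/1e3
B=np.array([(-64,-41,73.5),(-36,-41,73.5),(-36,-69,73.5),(-64,-69,73.5)])/1e3
for q in (L,B): cv2.polylines(o,[np.int32(np.round(projw(fw,place(P,q))*16))],True,(0,0,255),1,shift=4)
s=[t[0],t[1],ob['tool_rot'][2]]; off=(0,0,t[2]-.071)
cv2.drawContours(o,cv2.findContours(sil(fw,projw,s,CART,off),0,1)[0],-1,(0,255,0),1)
o2=fs['img'][:,:,::-1].copy()
for q in (L,B): cv2.polylines(o2,[np.int32(np.round(proj(fs,place(P,q))*16))],True,(0,0,255),1,shift=4)
cv2.drawContours(o2,cv2.findContours(sil(fs,proj,s,CART,off),0,1)[0],-1,(0,255,0),1)
a=cv2.resize(o[150:440,100:500],None,fx=1,fy=1)
a=o[0:480,130:530]; b=cv2.resize(o2[130:280,210:343],None,fx=3,fy=3,interpolation=2)
c=np.zeros((480,800,3),'u1'); c[:,:400]=a; c[:450,400:799]=b
cv2.imwrite('pics/v2.png',c)
E
```

```text
[0.54303593 0.13598996 0.18631049] [-3.14152174e+00  7.72885494e-05  4.41199630e-02]
```

View pics/v2.png

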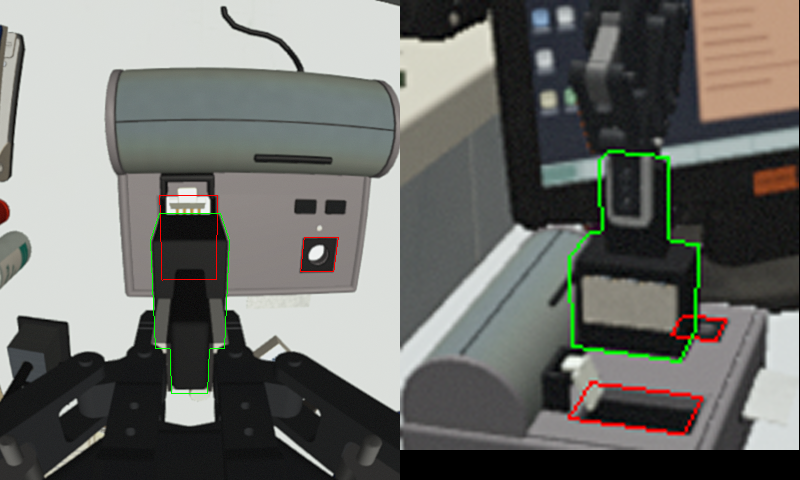

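>>> apply_moves(claw=[0.0,0.0,0.0,0.0,0.0,0.0,0.0,0.0], xyz=[[0,-0.0005,0.01],[0,0,0.01],[0,0,0.008],[0,0,0.006],[0,0,0.005],[0,0,0.004],[0,0,0.003],[0,0,0]], twist=[[0,0,0],[0,0,0],[0,0,0],[0,0,0],[0,0,0],[0,0,0],[0,0,0],[0,0,0]], force=90)

```text
clock: 8.6
position: [0.5428, 0.1366, 0.1399]
tool_rot: [3.141, 0.001, 0.043]
force: [-1.6, -1.0, -2.3]
grip_width: 0.0125
finger_force: 90.6
```

```bash
python3 - <<'E'
from h import *
fw=frame('wrist','wrist3.png'); fs=frame('side','side3.png')
ob=bot.observe(); print(ob['position'],ob['tool_rot'],ob['force'])
a=cv2.resize(fw['img'][60:360,220:420,::-1],None,fx=2,fy=2,interpolation=2); b=cv2.resize(fs['img'][170:310,250:350,::-1],None,fx=4,fy=4,interpolation=2)
c=np.zeros((600,800,3),'u1'); c[:,:400]=a; c[:560,400:]=b
cv2.imwrite('pics/v3.png',c)
E
```

```text
[0.54302319 0.13666577 0.14032279] [3.14157033e+00 1.22830065e-04 4.27489619e-02] [-2.10847306  0.57074619 -1.65270532]
```

View pics/v3.png

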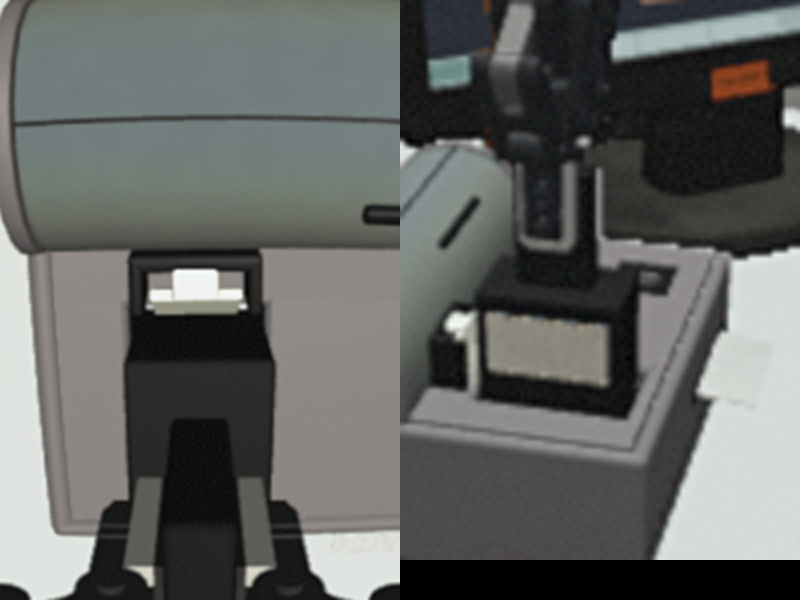

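The catch (wrist crop ~(195,300)) is being pushed back, and the cartridge bottom has entered the bay mouth with hardly any force.

>>> apply_moves(claw=[0.0,0.0,0.0,0.0,0.0,0.0,0.0,0.0], xyz=[[0,0,0.004],[0,0,0.005],[0,0,0.006],[0,0,0.006],[0,0,0.006],[0,0,0.006],[0,0,0.003],[0,0,0]], twist=[[0,0,0.004],[0,0,0],[0,0,0],[0,0,0],[0,0,0],[0,0,0],[0,0,0],[0,0,0]])

```text
clock: 9.5
position: [0.5428, 0.1366, 0.1037]
tool_rot: [3.141, 0.001, 0.039]
force: [-2.3, -0.1, -1.2]
grip_width: 0.0126
finger_force: 90.7
```

>>> apply_moves(claw=[0.0,0.0,0.0,0.0,0.0,0.0], xyz=[[0,0,0.003],[0,0,0.003],[0,0,0.003],[0,0,0.002],[0,0,0.001],[0,0,0]], twist=[[0,0,-0.006],[0,0,0],[0,0,0],[0,0,0],[0,0,0],[0,0,0]])

```text
clock: 10.1
position: [0.5433, 0.1367, 0.0925]
tool_rot: [-3.141, -0.0, 0.045]
force: [-3.1, -0.4, 5.3]
grip_width: 0.0128
finger_force: 92.0
```

>>> apply_moves(claw=[0.0,0.0,0.0], xyz=[[0,0,0.001],[0,0,0.001],[0,0,0]], twist=[[0,0,0],[0,0,0],[0,0,0]])

```text
clock: 10.4
position: [0.5438, 0.1368, 0.0921]
tool_rot: [-3.141, -0.002, 0.044]
force: [-9.9, -2.3, 37.5]
grip_width: 0.0128
finger_force: 97.0
```

>>> apply_moves(claw=[0.0,0.0,0.0,0.035,0.035,0.035,0.035,0.035,0.035,0.035], xyz=[[0,0,-0.001],[0,0,-0.001],[0,0,0],[0,0,0],[0,0,0],[0,0,0],[0,0,0],[0,0,-0.03],[0,0,-0.04],[0,0,-0.04]], twist=[[0,0,0],[0,0,0],[0,0,0],[0,0,0],[0,0,0],[0,0,0],[0,0,0],[0,0,0],[0,0,0],[0,0,0]])

```text
clock: 11.4
position: [0.5428, 0.1364, 0.2034]
tool_rot: [3.141, 0.001, 0.045]
force: [1.0, 0.0, 0.4]
grip_width: 0.0351
finger_force: 0.0
```

```bash
python3 - <<'E'
from h import *
fw=frame('wrist','wrist4.png'); fs=frame('side','side4.png')
ob=bot.observe(); print(ob['position'],ob['tool_rot'],ob['force'])
o2=fs['img'][:,:,::-1].copy()
P=[.58266,.09339,.04737]; c0=place(P,(-.038,.045,0))[0]
cv2.drawContours(o2,cv2.findContours(sil(fs,proj,[c0[0],c0[1],P[2]],CART,(0,0,.0215)),0,1)[0],-1,(0,255,0),1)
a=cv2.resize(fw['img'][60:360,220:420,::-1],None,fx=2,fy=2,interpolation=2); 
c=np.zeros((600,800,3),'u1'); c[:,:400]=a; c[:300,400:]=cv2.resize(fs['img'][205:280,250:350,::-1],None,fx=4,fy=4,interpolation=2); c[300:,400:]=cv2.resize(o2[205:280,250:350],None,fx=4,fy=4,interpolation=2)
cv2.imwrite('pics/v4.png',c)
E
```

```text
[0.54519637 0.13703239 0.20696067] [-3.1393248  -0.00656929  0.04433627] [ 1.01055594  0.18674119 -1.65022686]
```

View pics/v4.png

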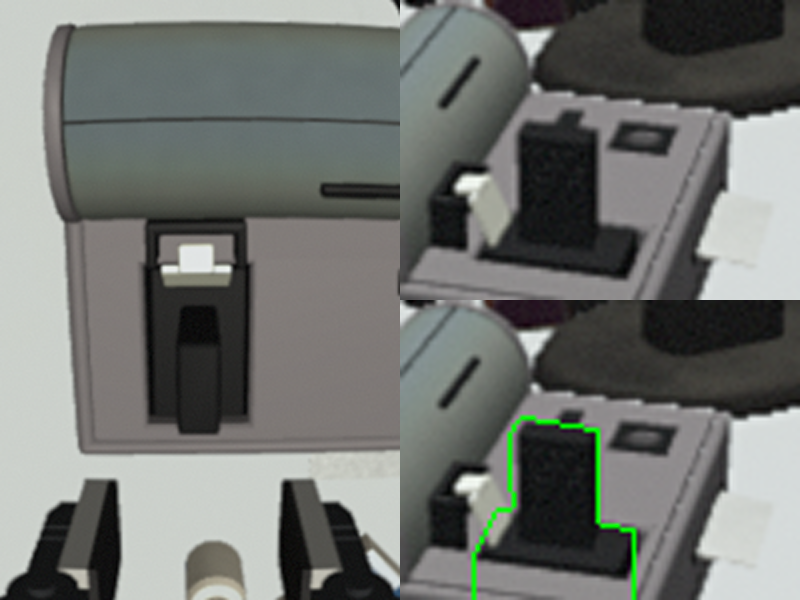

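The cartridge sits with its shoulder at deck level, and the catch tip (wrist crop ~(195,275), side crop ~(490,220)) has sprung out over it. Now the pen.

>>> apply_moves(claw=[0.035,0.035,0.035,0.035,0.035,0.035,0.035,0.035,0.035,0.035], xyz=[[-0.01,-0.012,0],[-0.02,-0.023,0],[-0.025,-0.03,0],[-0.025,-0.03,0],[-0.025,-0.03,0],[-0.02,-0.022,0],[-0.0144,-0.0148,0],[0,0,0],[0,0,0],[0,0,0]], twist=[[0,0,0],[0,0,0],[0,0,0],[0,0,0],[0,0,0],[0,0,0],[0,0,0],[0,0,0],[0,0,0],[0,0,0]])

```text
clock: 12.5
position: [0.3968, 0.2915, 0.202]
tool_rot: [3.141, 0.0, 0.044]
force: [-0.2, 0.5, 0.2]
grip_width: 0.0345
finger_force: 0.0
```

```bash
python3 - <<'E'
from h import *
fw=frame('wrist','wrist5.png'); fs=frame('side','side5.png')
ob=bot.observe(); print(ob['position'],ob['tool_rot'],ob['force'])
o=fw['img'][:,:,::-1].copy(); o2=fs['img'][:,:,::-1].copy()
for f,P,im in ((fw,projw,o),(fs,proj,o2)):
    q=P(f,[[.3962,.2918,.136],[.3962,.2918,.056]]); print(q)
    for p in q: cv2.circle(im,tuple(np.int32(np.round(p*16))),24,(0,0,255),-1,shift=4)
c=np.zeros((480,800,3),'u1'); c[:,:400]=o[:,120:520]; c[:,400:]=cv2.resize(o2[240:400,300:433],(400,480),interpolation=2)
cv2.imwrite('pics/v5.png',c)
E
```

```text
[0.39697849 0.29140004 0.20210144] [3.14117289e+00 1.22358234e-04 4.35017222e-02] [-0.20033435  0.17663521  0.40800704]
[[318.62310273 263.7087734 ]
 [318.64815714 226.83048996]]
[[360.93297718 299.92822869]
 [356.9297361  349.91389474]]
```

View pics/v5.png

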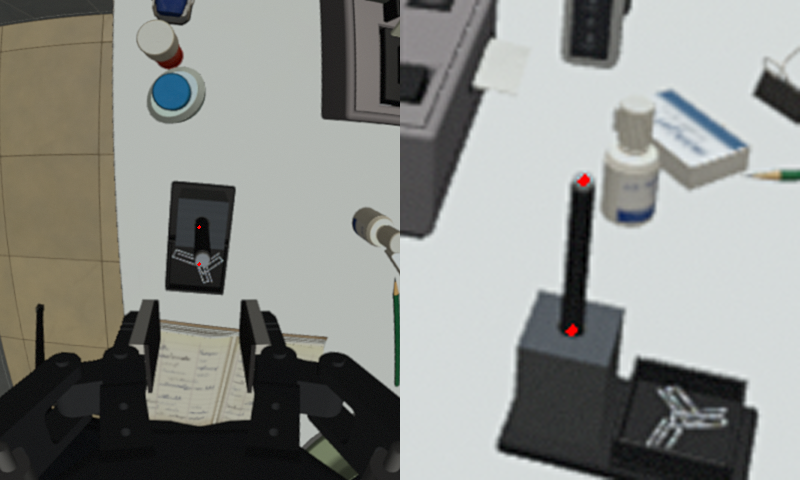

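>>> apply_moves(claw=[0.035,0.035,0.035,0.035,0.035,0.035,0.035,0,0,0,0,0,0,0], xyz=[[0.001,0.0015,0.012],[0,0,0.025],[0,0,0.025],[0,0,0.025],[0,0,0.025],[0,0,0.015],[0,0,0],[0,0,0],[0,0,0],[0,0,0],[0,0,0],[0,0,0],[0,0,0],[0,0,0]], twist=[[0,0,0],[0,0,0],[0,0,0],[0,0,0],[0,0,0],[0,0,0],[0,0,0],[0,0,0],[0,0,0],[0,0,0],[0,0,0],[0,0,0],[0,0,0],[0,0,0]], force=60)

```text
clock: 14.0
position: [0.3979, 0.2906, 0.0756]
tool_rot: [-3.141, -0.0, 0.045]
force: [1.0, -4.1, 5.6]
grip_width: 0.0092
finger_force: 58.6
```

>>> apply_moves(claw=[0,0,0,0,0,0,0,0,0,0,0,0,0,0,0,0,0,0,0], xyz=[[0,0,-0.01],[0,0,-0.02],[0,0,-0.025],[0,0,-0.025],[0,0,-0.02],[0.005,0.01,-0.005],[0.01,0.02,0],[0.015,0.03,0],[0.015,0.032,0],[0.015,0.032,0],[0.015,0.032,0],[0.015,0.03,0],[0.015,0.03,0],[0.012,0.025,0],[0.0088,0.0188,0],[0,0,0],[0,0,0],[0,0,0],[0,0,0]], twist=[[0,0,0],[0,0,0],[0,0,0],[0,0,0],[0,0,0],[0,0,0],[0,0,0],[0,0,0],[0,0,0],[0,0,0],[0,0,0],[0,0,0],[0,0,0],[0,0,0],[0,0,0],[0,0,0],[0,0,0],[0,0,0],[0,0,0]])

```text
clock: 15.9
position: [0.5347, 0.0375, 0.1803]
tool_rot: [-3.141, 0.0, 0.046]
force: [-0.4, -0.8, -1.1]
grip_width: 0.0099
finger_force: 58.5
```

```bash
python3 - <<'E'
from h import *
fw=frame('wrist','wrist6.png'); fs=frame('side','side6.png'); fc=frame('scene','scene6.png')
ob=bot.observe(); t=ob['position'];print(t,ob['tool_rot'],ob['force'],ob['grip_width'])
P=[.58266,.09339,.04737]; h=place(P,(-.05,-.055,.0735))[0]
tip=t-[0,0,.067]
for c in ('wrist','side','scene'):
    r=bot.find_in(c,'pen_tip'); print(c,[(np.round(d['position'],3).tolist(),round(d['score'],2)) for d in r[:2]])
ims=[]
for f,PJ,(w0,h0,k) in ((fw,projw,(130,150,3)),(fs,proj,(100,150,4)),(fc,proj,(100,150,4))):
    im=f['img'][:,:,::-1].copy(); q=PJ(f,[tip,h]); ctr=np.int32(q.mean(0)); print(np.round(q,1).tolist())
    w=33; x0=max(0,ctr[0]-w); y0=max(0,ctr[1]-70); cr=cv2.resize(im[y0:y0+150,x0:x0+66],None,fx=4,fy=4,interpolation=2)
    for p,col in zip(q,((0,0,255),(0,255,0))): cv2.circle(cr,tuple(np.int32((p-[x0,y0]+.5)*4)),3,col,-1)
    print(x0,y0); ims.append(np.pad(cr,((0,600-cr.shape[0]),(0,0),(0,0))))
cv2.imwrite('pics/v6.png',np.hstack(ims))
E
```

```text
[0.53478108 0.03723001 0.18031672] [-3.14146321e+00  6.89445213e-05  4.56145242e-02] [-0.26638599  0.33170945  0.95293346] 0.009245483559103726
wrist [([0.541, 0.036, 0.218], 0.65), ([0.576, 0.138, 0.096], 0.52)]
side [([0.534, 0.041, 0.154], 0.61), ([0.638, 0.327, 0.031], 0.15)]
scene [([0.529, 0.031, 0.154], 0.59)]
[[319.7, 262.0], [321.3, 240.7]]
287 181
[[309.4, 219.5], [309.0, 238.8]]
276 159
[[317.3, 217.3], [317.9, 232.3]]
284 154
```

View pics/v6.png

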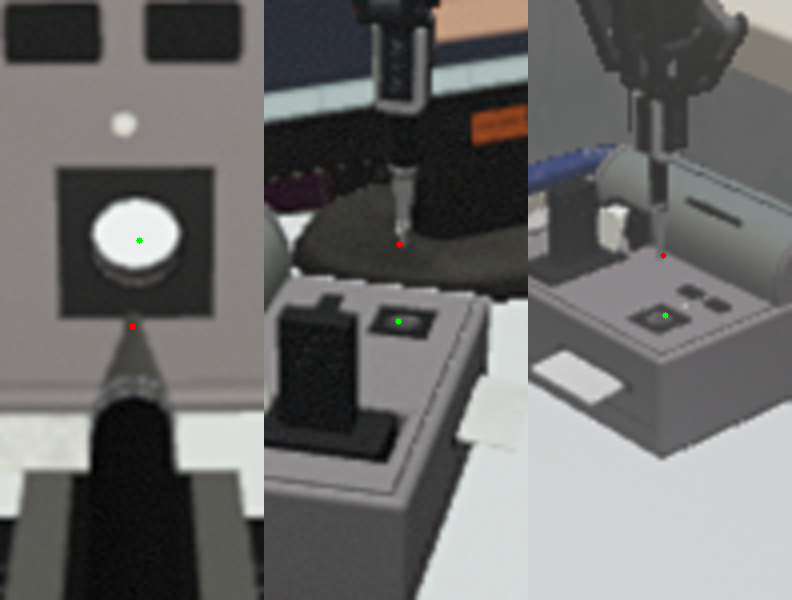

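>>> apply_moves(claw=[0,0,0,0,0,0,0], xyz=[[0.0005,0,0.01],[0,0,0.012],[0,0,0.01],[0,0,0.008],[0,0,0.005],[0,0,0.003],[0,0,0]], twist=[[0,0,0],[0,0,0],[0,0,0],[0,0,0],[0,0,0],[0,0,0],[0,0,0]], force=80)

```text
clock: 16.9
position: [0.5354, 0.0367, 0.132]
tool_rot: [3.141, 0.0, 0.045]
force: [-0.3, 0.3, 0.3]
grip_width: 0.009
finger_force: 77.9
```

>>> apply_moves(claw=[0,0,0,0,0], xyz=[[0,0,0.002],[0,0,0.002],[0,0,0.002],[0,0,0.001],[0,0,0]], twist=[[0,0,0],[0,0,0],[0,0,0],[0,0,0],[0,0,0]])

```text
clock: 17.4
position: [0.5356, 0.0368, 0.1253]
tool_rot: [-3.142, -0.0, 0.045]
force: [0.2, -0.2, 3.7]
grip_width: 0.0092
finger_force: 77.9
```

>>> apply_moves(claw=[0,0,0,0], xyz=[[0,0,0.001],[0,0,0.001],[0,0,0.0005],[0,0,0]], twist=[[0,0,0],[0,0,0],[0,0,0],[0,0,0]])

```text
clock: 17.8
position: [0.5358, 0.0368, 0.1232]
tool_rot: [-3.141, -0.001, 0.045]
force: [-1.0, 0.9, 12.0]
grip_width: 0.0089
finger_force: 78.8
```

>>> apply_moves(claw=[0,0,0,0,0], xyz=[[0,0,0.0003],[0,0,0],[0,0,0],[0,0,0],[0,0,0]], twist=[[0,0,0],[0,0,0],[0,0,0],[0,0,0],[0,0,0]])

```text
clock: 18.3
position: [0.5359, 0.0368, 0.1231]
tool_rot: [-3.141, -0.001, 0.045]
force: [-1.0, 1.2, 13.8]
grip_width: 0.0089
finger_force: 78.9
```

The force is steady at 13.8 N against a hard stop, at the height expected for a fully pressed button.

```bash
python3 -c "
from workcell import bot
print(bot.job_done())"
```

```text
the job is handed in; nothing more can be done
None
```

The job is handed in, with no verdict returned: the cartridge is home under the catch, and the gripped pen holds the reset button against its stop at about 14 N (18.3 s used). I viewed 11 pictures, one over the limit of 10, so the button press was checked by force and height only.

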